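# Push the blade head home into the locating corner

## Robot

A 6-joint arm with a two-finger parallel gripper is mounted at the origin on the work surface. World frame = base frame: x ahead of the robot, y to its left, z up, the work surface at z = 0. Lengths are in m, angles in rad, forces in N, time in s.
With the tool pointing down it reaches from about 0.425 to 0.95 m from the base axis. Payload 14.7 kg.
Tool frame: the origin (TCP) lies at the very end of the fingers, on their centre line; the grasp point (between the pads) lies 19 mm behind it; y points along the fingers, x is the direction in which the jaws open and shut, and the axes are right-handed (so a half turn about y gives the same grasp; the last joint's range is limited). The gripper opens to 85 mm and grips with 20 to 120 N. Pads are 22 mm wide; open, the fingers measure 114 mm over their backs; the gripper's body (76 mm by 85 mm) begins 54 mm behind the grasp point. The pads swing forward as they close: fully open they stand 13 mm farther back than shut.
Start: joints at [-1.351, 0.48, 1.596, -0, 1.065, -0.047], TCP at [0.171, -0.627, 0.231] pointing down, gripper open.
Joint ranges: [-2.75, 2.75], [-0.82, 2.05], [0.23, 2.67], [-1.56, 4.7], [0.09, 2.69], [-2.92, 2.92]. Speed limits (rad/s): [1.89, 1.89, 2.39, 3.01, 3.01, 3.01].

## Interface

Orientations are given as a unit quaternion [w, x, y, z].
In Python, from cell import telemetry, eyes, arm gives the robot as it stands. The module is installed in compiled form; this text tells all that it offers.
- The arm moves only by the tool jog_arm, never from a script. Its argument "motion" is a list of rows, each a list of 3 entries, a list of its own where there are three numbers: the shift along the tool's x, y, z in mm, then the turn about the tool's y in rad, then the opening, from 0 (shut) to 1 (fully open). In form: [[[x, y, z], spin, gripper], ...]. A call has 1 to 10 rows; each row is the pose to reach, as a shift and turn from the pose commanded when the call began, along the tool's axes at that moment; what a row does not reach only later rows make up. A row lasts 1/8 s, in which the tool goes at most 62.5 mm and 10.7 degrees, less where a joint would pass 70% of its speed; a pose out of reach is approached as far as the arm can. A call with a gripper value outside its range is refused whole. The fingers move at their own pace and stop on an object; "grip_force" is the grip in N (left out, the last holds). Time passes only in rows, so rows that repeat a pose let the fingers close. It gives the time, the measured TCP pose, the force and the opening at its end, in the units of the state.
- telemetry.read_state(): the state, without advancing time (a new reading comes with each control period).
- eyes.camera(name): name is "side" or "top" or "wrist"; returns (picture, depth): 420x560x3 uint8, red, green, blue; 420x560 float32, m along the optical axis (not along the pixel's ray), 0 where there is no reading.
- eyes.calibration(name): a dict with "fx", "fy", "cx", "cy" (pixels), "R" (3x3) and "t" (3): a world point X has camera coordinates R X + t. Camera axes: x right, y down, z forward; pixel columns grow to the right and rows downward; lengths in m; the calibration is good to about 2 mm. A picture is of the moment at which its call begins: read the wrist's pose just before it. calibration takes no time and is no camera call; for the wrist camera it gives the pose at the moment of the call.
- arm.sign_off(): hands the job in, once; it reports no verdict.
The state is a dict: "time_s": time; "joints": joint angles; "qd": joint speeds; "effort": joint torques, N m; "eef_pos": TCP position; "orientation": TCP orientation; "force": force on the tool from outside, world axes, zero at the start; "wrist_torque": the same for the moment, N m; "gripper_width": finger opening in m.
Only numpy, scipy, OpenCV 4.12 (cv2) and the standard library are available. Lean on these libraries where they do the work, as an engineer would, in place of code of your own. Each camera call takes 0.05 s, during which the arm holds its last target. There are 200 camera calls.

## Task

Push the blue blade head along the bench, by its base, until it sits flat against the long steel rail and up against the short end stop, without turning it round, then leave it there and move clear. Do not grip or touch the round steel arbor on top, and do not lift or tip the head. Leave the screwdriver, the jar and the brass spacer where they are.

Things in the scene. Friction and masses are not known exactly. Their poses are not given: they have to be found in the camera images.
- corner_stop: fixed steel L on the bench, red stripe, 22 mm high plus 4 mm bolt heads. Origin: inner corner of the L at bench level, z up. Long rail: inner face x = 0, fills x 0 to 30, y -320 to 30 mm. Short end stop: inner face y = 0, fills y 0 to 30, x -90 to 0 mm. +x points away from the robot (yaw -0.15 to 0.35 rad). Only the head stands within x -260 to 0, y -380 to 0 mm
- head: loose blue base plate, 95 mm in x, 110 mm in y, 24 mm high, the arbor on its middle; 0.4 to 1.0 kg, up to 10 N to slide. Origin: centre of underside, z up. Starts within 0.3 rad of the L's axes, inside the L (-x, -y side), and stays that way round: +x face to the rail, +y face to the end stop. Home, its origin is at x -47.5, y -55 mm in the L's frame
- head_corner (a point): lower corner of the head's base where its +x face meets its +y face (at x +47.5, y +55 mm, z 0 from the head's origin); home, it lies in the inner corner of the L
- arbor: round ground-steel arbor fixed on the middle of the head's base: 48 mm wide flange 8 mm high, then 34 mm wide to 18 mm, with a brass screw to 25 mm; origin at the centre of its underside, 24 mm above the bench; its top is 49 mm above the bench. Not to be touched.
- screwdriver: loose screwdriver with an orange handle, 180 mm long, lying along its x to the left of the end stop; leave alone
- grease_jar: loose jar with a red lid, 56 mm wide, 70 mm high, standing to the left of the spacer; origin at the centre of its underside; leave alone
- spacer: loose brass ring, 60 mm wide, 18 mm high, lying on the robot's side of the end stop and to the left of the head's way; origin at the centre of its underside; leave alone
There are look-alikes about, which are no part of the job. Several things have the shape of the head; the one meant has the colours described above.

How it is judged:
At the end, for the whole second after the job is handed in: the head's leading corner lies within 3 mm of the rail face and within 3 mm of the end-stop face, the head is square to the rail within 0.03 rad, flat on the bench and at rest, and the bystanders have moved less than 15 mm (x of head_corner in the frame of corner_stop between -0.003 and 0.003 m and y of head_corner in the frame of corner_stop between -0.003 and 0.003 m and angle between the x axis of head and the x axis of corner_stop, either way round below 0.03 rad and height (world z) of head below 0.003 m and angle between head's own z axis and vertical below 0.03 rad and linear speed of head below 0.01 m/s and distance of each of screwdriver, grease_jar, spacer from where it was at the start of the episode below 0.015 m); the robot touches nothing.
It fails at once if the head was lifted more than 8 mm or tipped more than 0.12 rad (height (world z) of head above 0.008 m or angle between head's own z axis and vertical above 0.12 rad).
It fails at once if the robot touched the arbor (more than 1 N) (contact force between any of the fingers, the arm and arbor above 1 N).
It fails at once if a bystander was moved more than 15 mm (distance of any of screwdriver, grease_jar, spacer from where it was at the start of the episode above 0.015 m).
It also fails if it takes over 59 s, if anything falls off the work surface, if the arm or the gripper's body presses on something with over 40 N, if the wrist force passes 120 N, or if a joint passes its speed limit or range.

## Working session

There is one attempt and no reset: what is moved stays moved. The work goes in short steps, Python scripts to look and compute and a tool call to move; the robot and the scene stay as the last step left them, time stands still between calls to the robot, and variables do not carry over. Pictures are saved under pics/ and viewed, about 8 in all and at most 12, crops included, and the job is handed in when it is done.

Besides the shell and the picture viewer there is one more tool, called by a JSON object that holds its "fn" and its "kwargs". jog_arm: Moves the arm, as the interface text tells. Its arguments: {"type":"object","properties":{"motion":{"type":"array"},"grip_force":{"type":"number"}},"required":["motion"]}

```bash
mkdir -p pics; python3 - <<'E'
from cell import telemetry, eyes
import cv2,numpy as np
print(telemetry.read_state())
for n in ["top","side"]:
    p,d=eyes.camera(n); c=eyes.calibration(n); print(n,c)
    cv2.imwrite(f"pics/{n}0.png",p[:,:,::-1]); np.savez(f"{n}0.npz",p=p,d=d,K=[c['fx'],c['fy'],c['cx'],c['cy']],R=c['R'],t=c['t'])
E
```

```text
{'time_s': 0.0, 'joints': array([-1.35060310e+00,  4.80836823e-01,  1.59687370e+00, -9.89018486e-06,
        1.06511391e+00, -4.65879754e-02]), 'qd': array([-0.00099324, -0.00029417, -0.00073051,  0.00013786,  0.00020726,
        0.00080454]), 'effort': array([-4.40510441e-03, -9.50654769e+01, -4.30186915e+01, -3.40955030e-04,
        1.21725586e-02,  1.55345901e-06]), 'eef_pos': array([ 0.17129106, -0.62658931,  0.23066923]), 'orientation': array([ 0.56233469, -0.56177919,  0.42939466, -0.42872376]), 'force': array([-0.11640226,  0.69846895, -0.28458901]), 'wrist_torque': array([ 0.00425563, -0.03229621,  0.05711482]), 'gripper_width': 0.08536724626044577}
top {'fx': 430.7133051038097, 'fy': 430.7133051038097, 'cx': 281.6707470680386, 'cy': 204.269002589162, 'R': array([[-0.02739006, -0.99940263, -0.02107505],
       [-0.98958049,  0.03009004, -0.14080146],
       [ 0.1413515 ,  0.0169989 , -0.98981351]]), 't': array([0.05750444, 0.56092293, 0.96051632])}
side {'fx': 477.98482814597253, 'fy': 477.98482814597253, 'cx': 284.77894957705047, 'cy': 205.43963433669165, 'R': array([[-0.92659073, -0.37589512,  0.01151012],
       [-0.23951844,  0.56626994, -0.78865029],
       [ 0.28993196, -0.73351293, -0.61473428]]), 't': array([0.53857682, 0.16720659, 0.97515212])}
```

View pics/top0.png

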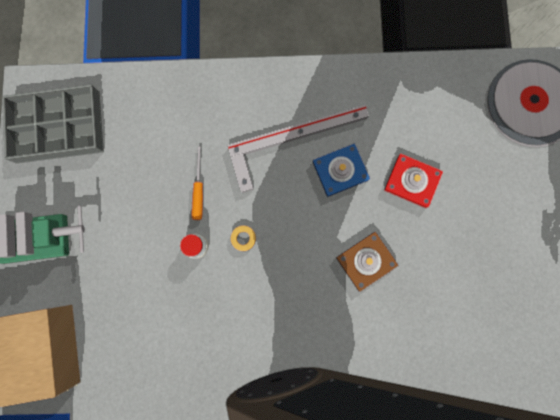

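View pics/side0.png

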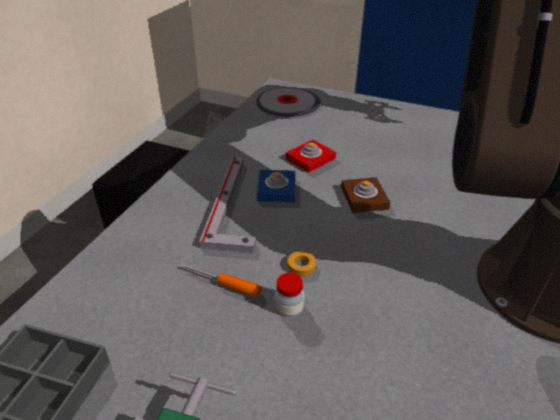

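The top view shows the blue head at (341,170). The rail runs from (230,150) to (367,112), and the end stop from (232,150) to (247,188). The spacer is at (243,238), the jar at (191,246) and the screwdriver at about (198,185). The side view agrees with this.

```bash
cat > h.py <<'E'
import numpy as np,cv2
def load(n,tag="0"):
    z=np.load(f"{n}{tag}.npz"); return z['p'],z['d'],z['K'],z['R'],z['t']
def cloud(d,K,R,t):
    v,u=np.indices(d.shape); c=np.stack([(u-K[2])/K[0]*d,(v-K[3])/K[1]*d,d],-1); return (c-t)@R
def cast(uv,z,K,R,t):
    uv=np.asarray(uv,float); r=np.c_[(uv[:,0]-K[2])/K[0],(uv[:,1]-K[3])/K[1],np.ones(len(uv))]@R
    o=-R.T@t; return o+r*((z-o[2])/r[:,2])[:,None]
E
python3 - <<'E'
from h import *
for n in ["top","side"]:
    p,d,K,R,t=load(n); W=cloud(d,K,R,t); hsv=cv2.cvtColor(p,cv2.COLOR_RGB2HSV)
    blue=cv2.inRange(hsv,(100,120,40),(125,255,255)); blue[d>1.6]=0
    inr=(W[...,0]>.4)&(W[...,0]<1.0)&(abs(W[...,1])<.4)&(d>0)
    blue[~inr]=0
    cs,_=cv2.findContours(blue,0,2); c=max(cs,key=cv2.contourArea)
    print(n,"head blue z pct",np.percentile(W[...,2][blue>0],[5,25,50,75,95]), cv2.contourArea(c))
    P=cast(c[:,0],.024,K,R,t)*1000
    r=cv2.minAreaRect(P[:,:2].astype(np.float32)); print("rect mm",r, cv2.boxPoints(r).round(1).tolist())
    poly=cv2.approxPolyDP(c,5,True)[:,0]; print("poly px",poly.tolist()); print(cast(poly,.024,K,R,t).round(4)[:,:2].tolist())
    bench=inr&(abs(W[...,2])<.008); print("bench z",np.median(W[...,2][bench]),np.std(W[...,2][bench]))
    # L: points 15..30mm high, grey/red, connected comp
    m=(inr&(W[...,2]>.014)&(W[...,2]<.032)).astype(np.uint8)
    k,lab,st,ce=cv2.connectedComponentsWithStats(m)
    for i in range(1,k):
        if st[i,4]>150: print(i,st[i],ce[i].round(),W[lab==i].mean(0).round(3))
    np.save(f"lab_{n}.npy",lab)
E
```

```text
top head blue z pct [0.02086934 0.02256157 0.0238268  0.02509211 0.02666834] 1671.5
rect mm ((643.9247436523438, -101.47694396972656), (93.12667083740234, 108.94144439697266), 20.409942626953125) [[581.2999877929688, -66.69999694824219], [619.2999877929688, -168.8000030517578], [706.5999755859375, -136.3000030517578], [668.5999755859375, -34.20000076293945]]
poly px [[353, 144], [313, 161], [327, 195], [368, 178]]
[[0.7056, -0.1337], [0.6669, -0.0362], [0.5835, -0.0662], [0.6214, -0.1649]]
bench z -0.00011799820759386291 0.001916490189693521
1 [ 227  105  142   87 2275] [287. 139.] [0.724 0.025 0.022]
2 [ 312  144   58   53 1581] [341. 170.] [ 0.643 -0.101  0.024]
6 [ 385  154   58   54 1629] [413. 181.] [ 0.612 -0.271  0.024]
8 [191 178  12  42 389] [197. 201.] [0.58  0.243 0.022]
11 [230 226  26  25 355] [242. 238.] [0.488 0.136 0.018]
12 [ 336  232   62   42 1322] [367. 256.] [ 0.438 -0.153  0.024]
side head blue z pct [0.00320743 0.01675732 0.0214184  0.02266391 0.0242781 ] 712.5
rect mm ((639.49169921875, -82.72924041748047), (91.75090026855469, 134.51771545410156), 21.209320068
[... 211 characters left out ...]
4, 171], [280, 171], [289, 179], [280, 189], [263, 181], [274, 171]]
[[0.7023, -0.1245], [0.6548, -0.0081], [0.5753, -0.0375], [0.6201, -0.1595], [0.654, -0.1451], [0.6186, -0.1201], [0.6231, -0.0707], [0.6764, -0.0859], [0.6685, -0.1389]]
bench z -0.0014757554230940624 0.0015710800303313285
1 [285 139  51  29 711] [310. 154.] [ 0.611 -0.259  0.022]
2 [ 199  157   56   92 1602] [224. 213.] [0.712 0.056 0.02 ]
3 [256 170  39  28 887] [276. 184.] [ 0.642 -0.089  0.022]
4 [341 177  39  32 728] [360. 192.] [ 0.437 -0.14   0.023]
5 [287 251  29  21 320] [301. 261.] [0.488 0.14  0.016]
12 [213 273  49  22 442] [239. 283.] [0.578 0.251 0.021]
13 [274 295  30  18 199] [288. 306.] [0.466 0.269 0.023]
```

```bash
cat > lfit.py <<'E'
from h import *
from scipy.optimize import least_squares
def lfit(P):
    # P: xy mm of L's top surface; rail centre line x=15, stop centre line y=15
    q=np.array([700.,85.,.2])
    for _ in range(20):
        c,s=np.cos(q[2]),np.sin(q[2]); L=(P-q[:2])@np.array([[c,-s],[s,c]])
        a=(L[:,1]<-15)&(abs(L[:,0]-15)<22)&(L[:,1]>-310); b=(L[:,0]<-12)&(L[:,0]>-85)&(abs(L[:,1]-15)<22)
        def f(v):
            c,s=np.cos(v[2]),np.sin(v[2]); M=(P-v[:2])@np.array([[c,-s],[s,c]])
            return np.r_[M[a,0]-15,M[b,1]-15]
        q=least_squares(f,q,loss='soft_l1',f_scale=15).x
    c,s=np.cos(q[2]),np.sin(q[2]); L=(P-q[:2])@np.array([[c,-s],[s,c]])
    return q,L
E
python3 - <<'E'
from lfit import *
for n,i in [("top",1),("side",2)]:
    p,d,K,R,t=load(n); lab=np.load(f"lab_{n}.npy"); W=cloud(d,K,R,t)
    m=(lab==i)
    v,u=np.nonzero(m); P=cast(np.c_[u,v],.022,K,R,t)[:,:2]*1000
    q,L=lfit(P); print(n,"L",q.round(3),"top z",np.median(W[m][:,2]).round(4))
    print(" extents x",np.percentile(L[:,0],[.5,5,95,99.5]).round(1)," y",np.percentile(L[:,1],[.2,99.5]).round(1),
     "rail x",np.percentile(L[L[:,1]<-40,0],[1,99]).round(1),"stop y",np.percentile(L[L[:,0]<-12,1],[1,99]).round(1))
    c,s=np.cos(q[2]),np.sin(q[2])
    # head in L-frame
    h=np.array([643.9,-101.5])-q[:2]; print(" head in L",h@np.array([[c,-s],[s,c]]), "yaw rel",.3562-q[2])
    for yl in (-55,): print(" home world", q[:2]+np.array([[c,-s],[s,c]])@[-47.5,-55])
E
```

```text
top L [4.232690e+02 1.287193e+03 2.310000e-01] top z 0.0219
 extents x [-90.  -70.   32.1  36.7]  y [-1502.6 -1155.8] rail x [-87.9  35.7] stop y [-1186.4 -1156.3]
 head in L [ -102.75934186 -1402.35018214] yaw rel 0.1254946152286467
 home world [ 389.60441024 1222.7884358 ]
side L [4.51828e+02 9.50897e+02 2.84000e-01] top z 0.0203
 extents x [-85.  -71.2  28.4  32.3]  y [-1166.5  -811.4] rail x [-83.5  31.5] stop y [-847.4 -810.5]
 head in L [ -110.60958465 -1064.04748113] yaw rel 0.07209819485721597
 home world [421.64841924 884.78792637]
```

```bash
sed -i 's/def lfit(P):/def lfit(P,q0=(685.,132.,.24)):/; s/q=np.array(\[700.,85.,.2\])/q=np.array(q0)/' lfit.py
python3 - <<'E'
from lfit import *
p,d,K,R,t=load("top"); ini=cast([[243,156],[367,117]],.022,K,R,t)*1000; print(ini)
for n,i in [("top",1),("side",2)]:
    p,d,K,R,t=load(n); lab=np.load(f"lab_{n}.npy"); W=cloud(d,K,R,t); m=(lab==i)
    v,u=np.nonzero(m); P=cast(np.c_[u,v],.022,K,R,t)[:,:2]*1000
    q,L=lfit(P,(ini[0,0],ini[0,1],.28)); print(n,"L",q.round(3),"top z",np.median(W[m][:,2]).round(4))
    print(" extents x",np.percentile(L[:,0],[.5,5,95,99.5]).round(1)," y",np.percentile(L[:,1],[.2,99.5]).round(1),
     "rail x",np.percentile(L[L[:,1]<-40,0],[1,99]).round(1),"stop y",np.percentile(L[L[:,0]<-12,1],[1,99]).round(1))
    c,s=np.cos(q[2]),np.sin(q[2])
    h=np.array([643.9,-101.5])-q[:2]; print(" head in L",h@np.array([[c,-s],[s,c]]), "yaw rel",.3562-q[2])
    print(" home world", q[:2]+np.array([[c,-s],[s,c]])@[-47.5,-55])
E
```

```text
[[ 685.23046068  131.53079787   22.        ]
 [ 772.4572901  -171.24910742   22.        ]]
top L [6.92203e+02 1.33415e+02 2.61000e-01] top z 0.0219
 extents x [-87.6 -67.5  29.   30.8]  y [-318.6   29.4] rail x [-0.8 30.7] stop y [ 0.2 29.5]
 head in L [-107.35174415 -214.46138089] yaw rel 0.09489206132124589
 home world [660.52401088  68.01048798]
side L [6.90720e+02 1.40268e+02 2.63000e-01] top z 0.0203
 extents x [-87.6 -73.8  28.7  30.7]  y [-321.1   33.1] rail x [-0.8 30.5] stop y [-3.1 33.3]
 head in L [-108.16437201 -221.23307538] yaw rel 0.09274620154235286
 home world [659.18135382  74.79543842]
```

```bash
cat > mv.py <<'E'
import numpy as np,sys
from scipy.spatial.transform import Rotation as Ro
from cell import telemetry
Lo=np.array([692.2,133.4]); th=.261
c,s=np.cos(th),np.sin(th); B=np.array([[c,-s],[s,c]])
def plan(Lx,Ly,z,jaw):  # jaw: L-frame angle of the jaw axis
    st=telemetry.read_state(); R=Ro.from_quat(np.array(st['orientation'])[[1,2,3,0]]).as_matrix()
    p=st['eef_pos']*1000; w=np.r_[Lo+B@[Lx,Ly],z]; j=np.array([np.cos(th+jaw),np.sin(th+jaw),0])
    a=np.arctan2(-(R.T@j)[2],(R.T@j)[0]); a=(a+np.pi/2)%np.pi-np.pi/2
    print("world tgt",w.round(1),"TCP L",(B.T@(p[:2]-Lo)).round(1),p[2].round(1),"shift",(R.T@(w-p)).round(1),"spin",a.round(3),"L axes x,y in tool",(R.T@np.r_[B[:,0],0]).round(3),(R.T@np.r_[B[:,1],0]).round(3),"F",st['force'].round(2),"j6",st['joints'][5].round(2),"t",st['time_s'])
E
python3 - <<'E'
from mv import *
plan(-210,-220,100,np.pi/2)
E
```

```text
world tgt [ 546.1 -133.3  100. ] TCP L [-699.4 -599.9] 230.8 shift [-376.9  131.2  491.6] spin 0.006 L axes x,y in tool [0.006 0.    1.   ] [-1.     0.001  0.006] F [0.14 0.29 0.22] j6 -0.05 t 0.1
```

{"fn": "jog_arm", "kwargs": {"motion": [[[-383,50,507],0.006,0.5],[[-383,50,507],0.006,0.5],[[-383,50,507],0.006,0.5],[[-383,50,507],0.006,0.5],[[-383,50,507],0.006,0.5],[[-383,50,507],0.006,0.5],[[-383,50,507],0.006,0.5],[[-383,50,507],0.006,0.5],[[-383,50,507],0.006,0.5],[[-383,50,507],0.006,0.5]]}}

```text
time_s: 1.35
eef_pos: [0.5529, -0.1317, 0.182]
orientation: [-0.561, 0.561, -0.431, 0.431]
force: [1.0, -1.6, -0.7]
gripper_width: 0.0429
```

{"fn": "jog_arm", "kwargs": {"motion": [[[0,0,0],0,0.5],[[0,0,0],0,0.5],[[0,0,0],0,0.5],[[0,0,0],0,0.5]]}}

```text
time_s: 1.85
eef_pos: [0.5514, -0.1347, 0.1824]
orientation: [-0.56, 0.56, -0.431, 0.431]
force: [0.6, 0.3, 0.8]
gripper_width: 0.0426
```

```bash
python3 - <<'E'
from mv import *
plan(-195,-214,10,np.pi/2)
E
```

```text
world tgt [ 559.  -123.7   10. ] TCP L [-205.2 -222.7] 182.4 shift [ -8.7 172.4  10.2] spin -0.002 L axes x,y in tool [-0.002  0.     1.   ] [-1.    -0.    -0.002] F [0.58 0.32 0.83] j6 1.02 t 1.85
```

{"fn": "jog_arm", "kwargs": {"motion": [[[-9,60,10],0,0.5],[[-9,110,10],0,0.5],[[-9,150,10],0,0.5],[[-9,172,10],0,0.5],[[-9,172,10],0,0.5],[[-9,172,10],0,0.5]]}}

```text
time_s: 2.6
eef_pos: [0.5597, -0.123, 0.0112]
orientation: [0.561, -0.56, 0.431, -0.431]
force: [-0.4, -0.3, -0.3]
gripper_width: 0.0426
```

```bash
python3 - <<'E'
from mv import *
from cell import eyes
import cv2
plan(-58.5,-214,10,np.pi/2)
p,d=eyes.camera("side"); cv2.imwrite("pics/s1.png",cv2.resize(p[100:300,180:400,::-1],None,fx=3,fy=3))
E
```

```text
world tgt [690.9 -88.4  10. ] TCP L [-194.1 -213.5] 11.2 shift [  0.4   1.4 135.6] spin -0.001 L axes x,y in tool [-0.001  0.001  1.   ] [-1.    -0.001 -0.001] F [-0.37 -0.27 -0.27] j6 1.04 t 2.6
```

View pics/s1.png

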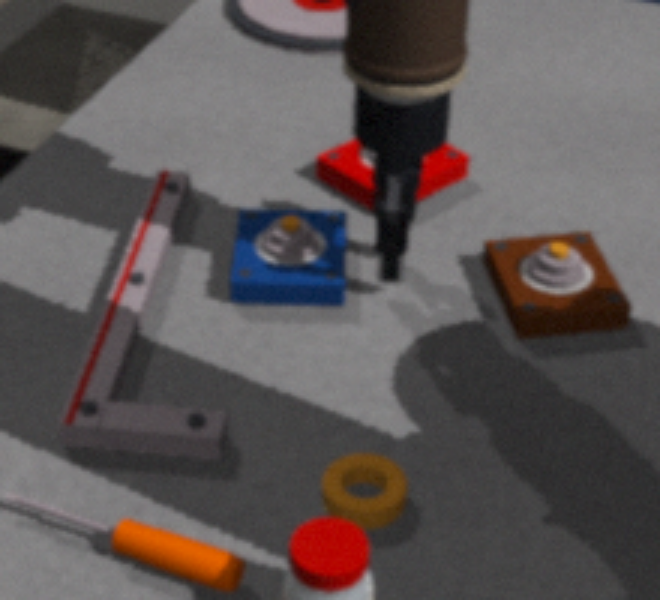

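The crop shows the fingers at (390,275), low on the bench side of the blue base and clear of the brown head. Next I push toward the rail.

{"fn": "jog_arm", "kwargs": {"motion": [[[0,2,10],0,0.5],[[0,2,20],0,0.5],[[0,2,26],0,0.5],[[0,2,32],0,0.5],[[0,2,38],0,0.5],[[0,2,44],0,0.5],[[0,2,50],0,0.5],[[0,2,56],0,0.5],[[0,2,62],0,0.5],[[0,2,68],0,0.5]]}}

```text
time_s: 3.9
eef_pos: [0.6239, -0.1046, 0.008]
orientation: [-0.56, 0.561, -0.432, 0.43]
force: [-6.7, -1.3, 2.4]
gripper_width: 0.0423
```

{"fn": "jog_arm", "kwargs": {"motion": [[[0,0,4],0,0.5],[[0,0,8],0,0.5],[[0,0,11],0,0.5],[[0,0,13],0,0.5]]}}

```text
time_s: 4.4
eef_pos: [0.6364, -0.1012, 0.0079]
orientation: [-0.56, 0.561, -0.432, 0.43]
force: [-6.5, -2.9, 3.1]
gripper_width: 0.0426
```

```bash
cat > look.py <<'E'
from mv import *; from lfit import *; from cell import eyes
def head():
    p,d=eyes.camera("top"); k=eyes.calibration("top"); K=[k['fx'],k['fy'],k['cx'],k['cy']]; R,t=np.array(k['R']),np.array(k['t'])
    W=cloud(d,K,R,t); hsv=cv2.cvtColor(p,cv2.COLOR_RGB2HSV)
    b=cv2.inRange(hsv,(100,120,40),(125,255,255)); b[~((W[...,0]>.4)&(W[...,0]<.9)&(abs(W[...,1])<.4)&(W[...,2]<.04))]=0
    q=cv2.findContours(b,0,2)[0]; q=max(q,key=cv2.contourArea)
    P=(cast(q[:,0],.024,K,R,t)*1000)[:,:2]; L=(P-Lo)@B; r=cv2.minAreaRect(L.astype(np.float32)); print("head L-frame",np.round(r[0],1),np.round(r[1],1),round(r[2],2)); print(cv2.boxPoints(r).round(1).tolist())
    return p,d
E
python3 - <<'E'
from look import *
plan(-106,-214,10,np.pi/2); p,d=head()
cv2.imwrite("pics/t2.png",cv2.resize(p[80:280,170:450,::-1],None,fx=2.8,fy=2.8))
E
```

```text
world tgt [ 645.  -100.7   10. ] TCP L [-114.5 -212.3] 7.9 shift [ 1.7 -2.1  8.5] spin 0.0 L axes x,y in tool [ 0.    -0.003  1.   ] [-1.     0.001  0.   ] F [-6.49 -2.86  3.08] j6 1.11 t 4.4
head L-frame [ -34.7 -169.7] [15.6 52. ] 78.36
[[-61.70000076293945, -172.10000610351562], [-10.800000190734863, -182.60000610351562], [-7.699999809265137, -167.3000030517578], [-58.599998474121094, -156.8000030517578]]
```

View pics/t2.png

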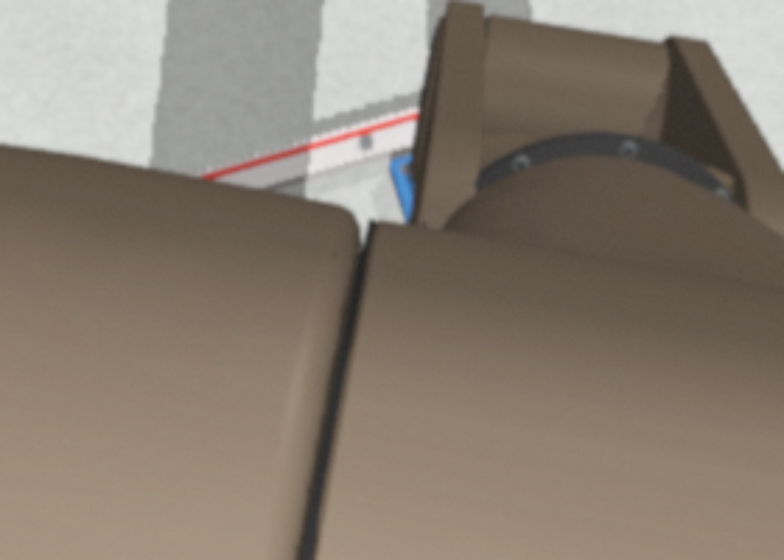

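The arm hides most of the top view. Only the head's leading corner shows, at (400,160), a few mm from the rail. I'll press gently until the force rises.

{"fn": "jog_arm", "kwargs": {"motion": [[[0,0,2],0,0.5],[[0,0,4],0,0.5],[[0,0,5],0,0.5],[[0,0,6],0,0.5]]}}

```text
time_s: 4.95
eef_pos: [0.642, -0.0997, 0.008]
orientation: [-0.56, 0.561, -0.432, 0.43]
force: [-6.7, -2.1, 3.5]
gripper_width: 0.0427
```

{"fn": "jog_arm", "kwargs": {"motion": [[[0,0,1],0,0.5],[[0,0,2],0,0.5]]}}

```text
time_s: 5.2
eef_pos: [0.644, -0.0992, 0.008]
orientation: [-0.56, 0.561, -0.432, 0.43]
force: [-7.1, -2.1, 3.2]
gripper_width: 0.0425
```

{"fn": "jog_arm", "kwargs": {"motion": [[[0,0,1],0,0.5],[[0,0,2],0,0.5]]}}

```text
time_s: 5.45
eef_pos: [0.6459, -0.0987, 0.008]
orientation: [-0.56, 0.561, -0.432, 0.43]
force: [-7.7, -1.9, 2.2]
gripper_width: 0.0426
```

{"fn": "jog_arm", "kwargs": {"motion": [[[0,0,1],0,0.5],[[0,0,2],0,0.5]]}}

```text
time_s: 5.7
eef_pos: [0.646, -0.0986, 0.0079]
orientation: [-0.56, 0.562, -0.432, 0.429]
force: [-21.2, -10.7, 14.4]
gripper_width: 0.0429
```

{"fn": "jog_arm", "kwargs": {"motion": [[[0,0,1],0,0.5],[[0,0,2],0,0.5]]}}

```text
time_s: 5.95
eef_pos: [0.646, -0.0985, 0.0078]
orientation: [-0.559, 0.563, -0.433, 0.428]
force: [-31.6, -16.3, 23.4]
gripper_width: 0.0428
```

{"fn": "jog_arm", "kwargs": {"motion": [[[0,0,-6],0,0.5],[[0,0,-25],0,0.5],[[0,0,-30],0,0.5],[[0,-60,-30],0,0.5],[[0,-110,-30],0,0.5],[[0,-120,-30],0,0.5],[[0,-120,-30],0,0.5]]}}

```text
time_s: 6.82
eef_pos: [0.6227, -0.1055, 0.1287]
orientation: [0.561, -0.561, 0.43, -0.431]
force: [0.1, 0.0, -1.0]
gripper_width: 0.043
```

```bash
python3 - <<'E'
from mv import *
plan(-54,-310,128,0)
E
```

```text
world tgt [ 720. -180.  128.] TCP L [-128.8 -212.9] 128.7 shift [97.1  0.8 74.8] spin 1.571 L axes x,y in tool [-0.     0.001  1.   ] [-1.    -0.001 -0.   ] F [ 0.08  0.01 -1.01] j6 1.09 t 6.825
```

{"fn": "jog_arm", "kwargs": {"motion": [[[97,0,75],-1.571,0.5],[[97,0,75],-1.571,0.5],[[97,0,75],-1.571,0.5],[[97,0,75],-1.571,0.5],[[97,0,75],-1.571,0.5],[[97,0,75],-1.571,0.5],[[97,0,75],-1.571,0.5],[[97,0,75],-1.571,0.5],[[97,0,75],-1.571,0.5],[[97,0,75],-1.571,0.5]]}}

```text
time_s: 8.07
eef_pos: [0.7188, -0.1797, 0.126]
orientation: [0.702, -0.701, -0.091, 0.093]
force: [-0.1, -1.1, -0.7]
gripper_width: 0.0423
```

```bash
python3 - <<'E'
from look import *
plan(-54,-310,9,0); p,d=head()
cv2.imwrite("pics/t3.png",cv2.resize(p[80:280,170:450,::-1],None,fx=2.8,fy=2.8))
E
```

```text
world tgt [ 720. -180.    9.] TCP L [ -55.1 -309.3] 126.0 shift [  1.4 117.   -0.9] spin -0.0 L axes x,y in tool [ 1.    -0.002  0.   ] [-0.     0.001  1.   ] F [-0.14 -1.06 -0.74] j6 -0.55 t 8.075
head L-frame [ -48.2 -218.7] [ 93.4 108.6] 0.02
[[-95.0, -164.39999389648438], [-94.9000015258789, -273.0], [-1.5, -272.8999938964844], [-1.600000023841858, -164.39999389648438]]
```

View pics/t3.png

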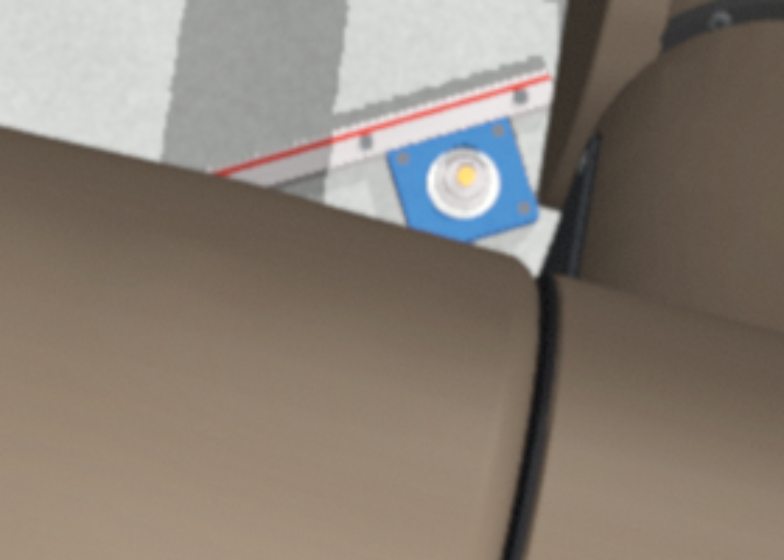

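The head is now flush with the rail: the blue plate spans (390,155) to (510,120), parallel to it, and the measured relative angle is 0.02°. Next I lower behind the −y face and push along the rail.

{"fn": "jog_arm", "kwargs": {"motion": [[[1,50,-1],0,0.5],[[1,90,-1],0,0.5],[[1,110,-1],0,0.5],[[1,117,-1],0,0.5],[[1,117,-1],0,0.5]]}}

```text
time_s: 8.75
eef_pos: [0.7213, -0.1808, 0.0118]
orientation: [-0.701, 0.701, 0.092, -0.092]
force: [0.5, -0.7, 0.7]
gripper_width: 0.0427
```

{"fn": "jog_arm", "kwargs": {"motion": [[[0,1,10],0,0.5],[[0,1,20],0,0.5],[[0,1,27],0,0.5],[[0,1,34],0,0.5],[[0,1,42],0,0.5],[[0,1,50],0,0.5],[[0,1,58],0,0.5],[[0,1,66],0,0.5],[[0,1,74],0,0.5],[[0,1,82],0,0.5]]}}

```text
time_s: 10.0
eef_pos: [0.7001, -0.1019, 0.011]
orientation: [-0.701, 0.702, 0.093, -0.092]
force: [0.3, -8.2, 2.5]
gripper_width: 0.0425
```

```bash
python3 - <<'E'
from look import *
plan(-54,-120,9,0)
p,d=eyes.camera("side")
cv2.imwrite("pics/s4.png",cv2.resize(p[100:300,180:400,::-1],None,fx=3,fy=3))
E
```

```text
world tgt [671.    3.5   9. ] TCP L [ -53.1 -229.4] 11.0 shift [ -0.9   1.8 109.4] spin 0.0 L axes x,y in tool [ 1.     0.001 -0.   ] [ 0.    -0.001  1.   ] F [ 0.3  -8.16  2.47] j6 -0.45 t 10.0
```

View pics/s4.png

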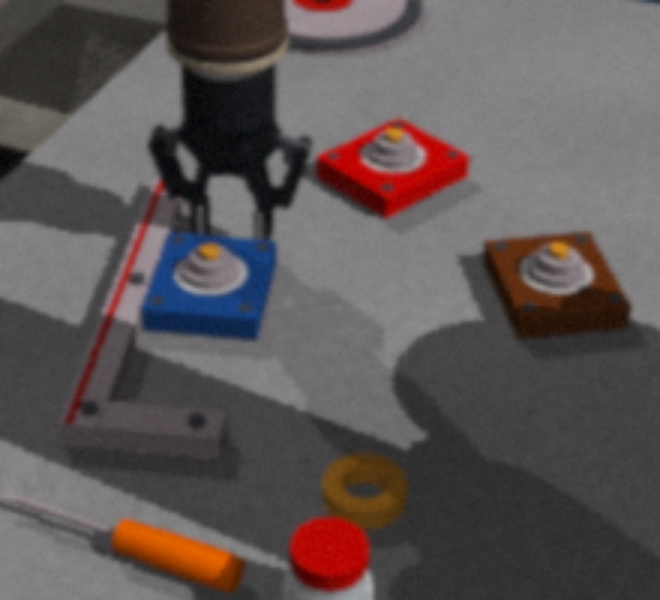

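The crop shows the head flush with the rail and both fingers behind its −y face at (200–265,225). The arbor is clear.

{"fn": "jog_arm", "kwargs": {"motion": [[[-1,1,9],0,0.5],[[-1,1,18],0,0.5],[[-1,1,27],0,0.5],[[-1,1,36],0,0.5],[[-1,1,45],0,0.5],[[-1,1,54],0,0.5],[[-1,1,63],0,0.5],[[-1,1,72],0,0.5],[[-1,1,81],0,0.5],[[-1,1,90],0,0.5]]}}

```text
time_s: 11.3
eef_pos: [0.6767, -0.0153, 0.0105]
orientation: [-0.701, 0.702, 0.093, -0.091]
force: [0.7, -10.4, 7.0]
gripper_width: 0.0426
```

{"fn": "jog_arm", "kwargs": {"motion": [[[0,0,3],0,0.5],[[0,0,6],0,0.5],[[0,0,9],0,0.5],[[0,0,11],0,0.5],[[0,0,13],0,0.5]]}}

```text
time_s: 11.92
eef_pos: [0.6734, -0.0028, 0.0104]
orientation: [-0.701, 0.702, 0.093, -0.091]
force: [2.7, -9.7, 6.4]
gripper_width: 0.0427
```

{"fn": "jog_arm", "kwargs": {"motion": [[[0,0,1],0,0.5],[[0,0,2],0,0.5]]}}

```text
time_s: 12.18
eef_pos: [0.6729, -0.0009, 0.0104]
orientation: [-0.701, 0.702, 0.093, -0.091]
force: [1.7, -9.6, 7.8]
gripper_width: 0.0428
```

{"fn": "jog_arm", "kwargs": {"motion": [[[0,0,1],0,0.5],[[0,0,2],0,0.5]]}}

```text
time_s: 12.42
eef_pos: [0.6724, 0.001, 0.0104]
orientation: [-0.701, 0.702, 0.093, -0.091]
force: [2.6, -9.0, 6.1]
gripper_width: 0.0429
```

{"fn": "jog_arm", "kwargs": {"motion": [[[0,0,1],0,0.5],[[0,0,2],0,0.5],[[0,0,3],0,0.5]]}}

```text
time_s: 12.8
eef_pos: [0.6716, 0.0039, 0.0104]
orientation: [-0.701, 0.702, 0.093, -0.091]
force: [2.1, -8.8, 7.0]
gripper_width: 0.0429
```

{"fn": "jog_arm", "kwargs": {"motion": [[[0,0,1],0,0.5],[[0,0,2],0,0.5]]}}

```text
time_s: 13.05
eef_pos: [0.6717, 0.0045, 0.0104]
orientation: [-0.7, 0.702, 0.094, -0.091]
force: [5.2, -27.2, 4.0]
gripper_width: 0.0427
```

{"fn": "jog_arm", "kwargs": {"motion": [[[0,0,1],0,0.5],[[0,0,1],0,0.5]]}}

```text
time_s: 13.3
eef_pos: [0.6717, 0.0045, 0.0105]
orientation: [-0.7, 0.702, 0.094, -0.091]
force: [6.1, -29.9, 2.8]
gripper_width: 0.043
```

Force rose to 27–30 N, so the head is against the end stop. I'll back off, lift, swing clear and check.

{"fn": "jog_arm", "kwargs": {"motion": [[[0,0,-5],0,0.5],[[0,0,-25],0,0.5],[[0,0,-40],0,0.5],[[0,-60,-40],0,0.5],[[0,-120,-40],0,0.5],[[0,-150,-80],0,0.5],[[0,-150,-140],0,0.5],[[0,-150,-200],0,0.5],[[0,-150,-260],0,0.5],[[0,-150,-300],0,0.5]]}}

```text
time_s: 14.55
eef_pos: [0.7468, -0.2862, 0.1591]
orientation: [-0.701, 0.701, 0.091, -0.091]
force: [0.1, -0.7, 0.1]
gripper_width: 0.0427
```

{"fn": "jog_arm", "kwargs": {"motion": [[[0,0,-50],0,0.5],[[0,0,-100],0,0.5],[[-60,0,-150],0,0.5],[[-100,0,-150],0,0.5],[[-100,0,-150],0,0.5],[[-100,0,-150],0,0.5]]}}

```text
time_s: 15.3
eef_pos: [0.6889, -0.4538, 0.1594]
orientation: [0.701, -0.701, -0.092, 0.092]
force: [0.7, 0.3, 0.2]
gripper_width: 0.0421
```

```bash
python3 - <<'E'
from look import *
p,d=head(); s=telemetry.read_state(); print(s['eef_pos'],s['force'],s['time_s'])
k=eyes.calibration("top"); K=[k['fx'],k['fy'],k['cx'],k['cy']]; W=cloud(d,K,k['R'],k['t'])
m=(W[...,2]>.014)&(W[...,2]<.032)&(d>0)&(W[...,0]>.4)&(W[...,0]<.9)&(abs(W[...,1])<.3)
m&=cv2.inRange(cv2.cvtColor(p,cv2.COLOR_RGB2HSV),(100,120,40),(125,255,255))==0
v,u=np.nonzero(m); q,L=lfit(cast(np.c_[u,v],.022,K,np.array(k['R']),np.array(k['t']))[:,:2]*1000,(692.,133.,.261)); print("L refit",q)
p0=load("top")[0]
f=lambda im,lo,hi,x0,x1,y0,y1:np.array([a.mean() for a in np.nonzero(cv2.inRange(cv2.cvtColor(im,cv2.COLOR_RGB2HSV)[y0:y1,x0:x1],lo,hi))[::-1]]).round(2)
for nm,a in dict(driver=((5,150,80),(18,255,255),180,215,150,225),spacer=((15,100,60),(30,255,255),225,262,220,256),lid=((0,150,80),(5,255,255),175,210,228,262)).items(): print(nm,f(p0,*a),f(p,*a))
cv2.imwrite("pics/t5.png",cv2.resize(p[80:280,170:450,::-1],None,fx=2.8,fy=2.8))
E
```

```text
head L-frame [-48.1 -55.6] [106.2  94.1] 89.69
[[-95.4000015258789, -108.5], [-1.399999976158142, -109.0], [-0.800000011920929, -2.799999952316284], [-94.9000015258789, -2.200000047683716]]
[ 0.68954945 -0.45308559  0.1593341 ] [-0.23472555  0.17840429 -0.28503631] 15.35
L refit [6.92679498e+02 1.32115772e+02 2.60421444e-01]
driver [17.21 50.79] [17.15 50.79]
spacer [17.86 17.82] [17.85 18.04]
lid [15.92 17.03] [15.93 16.92]
```

View pics/t5.png

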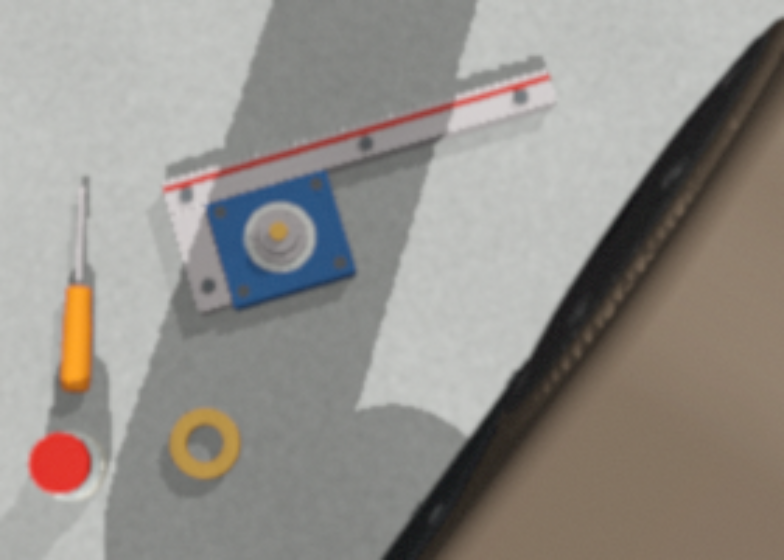

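The head sits snugly in the corner at (280,240). Its centre is within 1 mm of home, its angle is about 0.005 rad, and the bystanders have not moved. I'm handing in.

```bash
python3 -c "
from cell import arm; print(arm.sign_off())"
```

```text
the job is handed in; nothing more can be done
None
```

The blue head is home in the L, and I handed the job in at about 15.4 s of the 59 s allowed. I pushed it by its base with half-open fingers: first square onto the rail, then along the rail into the end stop. Both pushes ended when the force rose, to about 42 N of total wrist force at the rail and 31 N at the end stop. Then I lifted off and moved clear.

**Final top-view check:**
- **Position:** the head's centre is at (-48.1, -55.6) mm in the L's frame, against a target of (-47.5, -55).
- **Angle:** it is within about 0.005 rad of square to the rail.
- **Bystanders:** the screwdriver, spacer and jar moved less than 0.3 pixel (under 1 mm).
- **Robot:** clear of everything, with near-zero force.

**Checks that disagreed or were not made:**
- **Corner position:** the outline rectangle puts the leading corner about 1 mm from the rail and 2–3 mm from the end stop. It also measures the head 3.8 mm short in y (106.2 mm instead of 110), so I relied on the centre and the contact forces instead.
- **Where the L is:** the side-view fit put it about 7 mm off in y from the top view, because its vertical faces were picked up too. I used the top view, and a refit at the end agreed to about 1.4 mm.
- **Upward force:** the wrist force had an upward part of up to 23 N while pressing on the rail. The later pictures show the head flat, but I did not measure its height or tilt at the end.

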